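# Clip the used doming punches back into their rack in size order

## Task

Put the two loose doming punches back into the punch rack: click each down into the empty pair of spring clips of its own size, fully home, so that the row runs in size order with its ball pointing the same way as those of the two punches already there. Those two must stay in their clips, and nothing else on the bench is to be knocked aside.

Things in the scene. Friction and masses are not known exactly. Their poses are not given: they have to be found in the camera images.
- rack: immovable punch rack, 236 long (y) by 104 wide (x): two aluminium rails along y at x = -32 and +32, tops 34 above the bench, on wooden end blocks, with four pairs of upright spring clips, 58 apart, for 10, 14, 18, 22 mm punches from +y to -y. A punch lies along x in a pair; clips are 12 wide, so 52 are free between them for fingers, down to the bench. Origin: centre of underside, z up
- clip10 (a point): centre of the pair of clips for the 10 mm punch, on the rack at y = +87, x = 0, 40.5 above the bench: where that punch's middle is when home. Axes as the rack's.
- clip14 (a point): centre of the pair of clips for the 14 mm punch, on the rack at y = +29, x = 0, 42.5 above the bench: where that punch's middle is when home. Axes as the rack's. Empty at the start. Leaf tips flare out, up to 14 above this point, and guide a punch coming down within 6 of the middle. It meets the lips some 13 above home, takes up to 10 to 16 N, then slides easily; the leaves draw it down the last 3 onto a hard seat.
- clip18 (a point): centre of the pair of clips for the 18 mm punch, on the rack at y = -29, x = 0, 44.5 above the bench: where that punch's middle is when home. Axes as the rack's. Empty at the start. Leaf tips flare out, up to 15 above this point, and guide a punch coming down within 6 of the middle. It meets the lips some 13 above home, takes up to 10 to 16 N, then slides easily; the leaves draw it down the last 3 onto a hard seat.
- clip22 (a point): centre of the pair of clips for the 22 mm punch, on the rack at y = -87, x = 0, 46.5 above the bench: where that punch's middle is when home. Axes as the rack's.
- punch10_mid (a point): steel doming punch, total length 130: black octagonal body 10 across flats and 107 long, then a short neck and a polished ball of 8 diameter. This point: on its axis, half-way along its length and 5 above its underside; x runs along the punch towards its ball, z up through a flat; it lies and stays on a flat, so vertical flats face to both sides. Body from x = -65 to +42. In its clips at the start.
- punch10_ball (a point): centre of the ball of the 10 mm punch, 61 from its middle along x
- punch10: the 10 mm punch; origin on its underside, half-way along
- punch14_mid (a point): steel doming punch, total length 130: black octagonal body 14 across flats and 107 long, then a short neck and a polished ball of 12 diameter. This point: on its axis, half-way along its length and 7 above its underside; x runs along the punch towards its ball, z up through a flat; it lies and stays on a flat, so vertical flats face to both sides. Body from x = -65 to +42. Loose, lying on the bench, at the start.
- punch14_ball (a point): centre of the ball of the 14 mm punch, 59 from its middle along x
- punch14: the 14 mm punch; origin on its underside, half-way along
- punch18_mid (a point): steel doming punch, total length 130: black octagonal body 18 across flats and 107 long, then a short neck and a polished ball of 16 diameter. This point: on its axis, half-way along its length and 9 above its underside; x runs along the punch towards its ball, z up through a flat; it lies and stays on a flat, so vertical flats face to both sides. Body from x = -65 to +42. Loose, lying on the bench, at the start.
- punch18_ball (a point): centre of the ball of the 18 mm punch, 57 from its middle along x
- punch18: the 18 mm punch; origin on its underside, half-way along
- punch22_mid (a point): steel doming punch, total length 130: black octagonal body 22 across flats and 107 long, then a short neck and a polished ball of 20 diameter. This point: on its axis, half-way along its length and 11 above its underside; x runs along the punch towards its ball, z up through a flat; it lies and stays on a flat, so vertical flats face to both sides. Body from x = -65 to +42. In its clips at the start.
- punch22_ball (a point): centre of the ball of the 22 mm punch, 55 from its middle along x
- punch22: the 22 mm punch; origin on its underside, half-way along
- doming_block: steel doming block, a 45 mm cube with round hollows; bystander; origin at the centre of its underside
- mallet: wooden mallet, 248 long, head 84 by 45, lying; bystander; origin at the centre of its underside
- tin: round white solder tin, 65 across and 26 high; bystander; origin at the centre of its underside
- brush: wooden bench brush with dark bristles, 227 long, 39 high, lying; bystander; origin at the centre of the underside
- torch_stand: gas torch on a stand, fixed. Its handle slants over the bench: nearest part 620 to 710 ahead of the robot (x), y = -130 to -20, at heights 215 to 365, rising from there to the left to 480 high at y = +230. All work lies to the right and in front of it: pass it with the arm drawn in, within 450 of the base axis. Origin: on the bench, near the stand
There are look-alikes about, which are no part of the job. What is shaped like the punch18 but white is not meant.

How it is judged:
By the outcome, as a careful person would: the job done as asked, in the order asked, and still so for the second after the job is handed in, with the robot touching nothing.
It also fails if it takes over 64 s, if anything falls off the work surface, if the arm or the gripper's body presses on something with over 40 N, if the wrist force passes 120 N, or if a joint passes its speed limit or range.

## Robot

A 6-joint arm with a two-finger parallel gripper is mounted at the origin on a cart in front of the work surface, level with it; the furniture and walls round the work are solid. World frame = base frame: x ahead of the robot, y to its left, z up, the work surface at z = 0. Lengths are in mm, angles in rad, forces in N, time in s.
With the tool pointing down it reaches from about 400 to 925 mm from the base axis. Payload 12.5 kg.
Tool frame: the origin (TCP) lies midway between the tips of the shut fingers; the grasp point (between the pads) lies 19 mm behind it; z points along the fingers, y is the line along which they close (so a half turn about z gives the same grasp; the last joint's range is limited). The gripper opens to 95 mm and grips with 3 to 60 N. Pads are 20 mm wide; open, the fingers measure 119 mm over their backs; the gripper's body (75 mm by 180 mm) begins 59 mm behind the grasp point.
Start: joints at [-1.274, 0.491, 1.559, -0, 1.092, -0.106], TCP at [245.022, -574.991, 180.061] pointing down, gripper open.
Joint ranges: [-3.1, 3.1], [-0.84, 2.19], [0.05, 2.79], [-1.13, 4.28], [0.06, 2.93], [-2.69, 2.69]. Speed limits (rad/s): [2.22, 2.22, 2.79, 3.14, 3.14, 3.14].

## Interface

Orientations are given as [roll, pitch, yaw] about the fixed x, y, z axes, in that order (R = Rz(yaw) Ry(pitch) Rx(roll)).
In Python, from cell import state, viewer, env, models gives the robot as it stands. The module is installed in compiled form; this text tells all that it offers.
- The arm moves only by the tool arm_command, never from a script. Its argument "rows" is a list of rows, each a list of 2 entries, a list of its own where there are three numbers: the shift along the tool's x, y, z normalised to -1 to 1, where 1 is 0.25 m, then the turn about the tool's z normalised to -1 to 1, where 1 is pi rad. A call has exactly 5 rows; each row shifts and turns the commanded pose from where the row before left it, along the tool's axes as they then stand; what a row does not reach is not made up. A row lasts 1/10 s, in which the tool goes at most 50 mm and 8.59 degrees, less where a joint would pass 70% of its speed; a pose out of reach is approached as far as the arm can. A call with a number of a shift or a turn outside -1 to 1 is refused whole. A call with a gripper value outside its range is refused whole. "claw" is the opening, from 0 (shut) to 1 (fully open), set as the call begins (left out, the last holds). The fingers move at their own pace and stop on an object; the grip force is fixed at half the most. Time passes only in rows, so rows that do not move let the fingers close, or fill a call up. It gives the time, the measured TCP pose, the force, the opening and the grip force at its end, in the units of the state.
- state(): the state, without advancing time (a new reading comes with each control period).
- viewer.read_camera(name): name is "side" or "top"; returns (picture, depth): 384x512x3 uint8, red, green, blue; 384x512 float32, mm along the optical axis (not along the pixel's ray), 0 where there is no reading.
- viewer.get_calibration(name): a dict with "camera_matrix" (3x3 intrinsics, pixels), "world_to_cam" (4x4, takes a point from world to camera coordinates). Camera axes: x right, y up, looking along -z (the intrinsics and any distortion apply to the point x, -y, -z); pixel columns grow to the right and rows downward; lengths in mm; the calibration is good to about 2 mm. A picture is of the moment at which its call begins. get_calibration takes no time and is no camera call.
- env.job_done(): hands the job in; it is judged then, once.
Trained networks look in the newest picture that a camera, given by its name, has taken for a name from the list of things; names that differ only in an ending like _2 or _b are one class to them, and where a whole thing is asked for, a point or a joint stands for the part that bears it (a point fixed in the world has none). Each returns a list of dicts, best first, with "confidence" (0 to 1); they miss things now and then, are a little off and sometimes report something else, mostly with a low value. They report only what shows in the picture. A call takes as long as a camera call. They do not tell look-alikes from the thing itself.
- models.search_frame(camera, label): "position" ([x, y, z] in mm, in world coordinates, good to about 4 mm: the middle of the surface that is visible of it).
- models.mark_of(camera, label): "position" ([x, y, z] in mm, in world coordinates, good to about 4 mm: a listed point, or the origin of a listed thing).
The state is a dict: "t": time; "joints": joint angles; "qvel": joint speeds; "tau": joint torques, N m; "eef_pos": TCP position; "tcp_rot": TCP orientation; "ft_force": force on the tool from outside, world axes, zero at the start; "moment": the same for the moment, N m; "opening": opening from 0.0 (shut) to 1.0 (fully open); "grip_force": force on a finger pad.
Only numpy, scipy, OpenCV 4.12 (cv2) and the standard library are available. Lean on these libraries where they do the work, as an engineer would, in place of code of your own. Each camera call takes 0.05 s, during which the arm holds its last target. There are 200 camera calls.

## Working session

There is one attempt and no reset: what is moved stays moved. The work goes in short steps, Python scripts to look and compute and a tool call to move; the robot and the scene stay as the last step left them, time stands still between calls to the robot, and variables do not carry over. Pictures are saved under pics/ and viewed, at most 10 in all, crops included, and the job is handed in when it is done.

Besides the shell and the picture viewer there is one more tool, called after ">>>" as a command line: name --argument value ..., lists and objects as JSON in quotes. arm_command: Moves the arm, as the interface text tells. Scaled input: -1 to 1 covers 0.25 m each way for a shift and pi rad each way for a turn. Its arguments: {"type":"object","properties":{"rows":{"type":"array","items":{"type":"array"}},"claw":{"type":"number"}},"required":["rows"]}

```bash
mkdir -p pics; python3 - <<'E'
from cell import state, viewer, env, models
import cv2, numpy as np
s=state(); print(s['t'],s['eef_pos'],s['tcp_rot'],s['opening'])
for c in ['top','side']:
    p,d=viewer.read_camera(c); cv2.imwrite(f'pics/{c}0.png',cv2.resize(p[:,:,::-1],(800,600),interpolation=cv2.INTER_CUBIC)); np.savez(f'{c}0.npz',p=p,d=d)
    k=viewer.get_calibration(c); print(c,np.round(k['camera_matrix'],1).tolist(),np.round(k['world_to_cam'],3).tolist())
for l in ['punch14_mid','punch14_ball','punch18_mid','punch18_ball','clip14','clip18','punch10_ball','punch22_ball','punch10_mid','punch22_mid','rack']:
  for c in ['top','side']:
    print(l,c,[(np.round(r['position']).tolist(),round(r['confidence'],2)) for r in models.mark_of(c,l)[:3]])
print(state()['t'])
E
```

```text
0.0 [ 244.94231617 -574.69810945  179.46256623] [-3.14047921e+00 -1.15691663e-04  4.02835190e-01] 1.0006344572303456
top [[497.8, 0.0, 255.8], [0.0, 497.8, 189.2], [0.0, 0.0, 1.0]] [[0.221, -0.975, 0.007, -264.838], [0.942, 0.215, 0.259, -526.3], [-0.254, -0.05, 0.966, -1818.406], [0.0, 0.0, 0.0, 1.0]]
side [[487.2, 0.0, 258.9], [0.0, 487.2, 182.4], [0.0, 0.0, 1.0]] [[0.917, -0.398, 0.018, -582.328], [0.245, 0.6, 0.761, -98.442], [-0.314, -0.694, 0.648, -1743.62], [0.0, 0.0, 0.0, 1.0]]
punch14_mid top [([523.0, -104.0, 9.0], 0.47)]
punch14_mid side [([516.0, -102.0, 10.0], 0.65)]
punch14_ball top [([682.0, -394.0, 1.0], 0.59)]
punch14_ball side [([577.0, -96.0, 7.0], 0.45)]
punch18_mid top [([489.0, -675.0, 7.0], 0.71), ([682.0, -396.0, 3.0], 0.3)]
punch18_mid side [([486.0, -680.0, 12.0], 0.8), ([428.0, -212.0, 7.0], 0.65)]
punch18_ball top [([515.0, -727.0, 4.0], 0.73), ([532.0, -480.0, 47.0], 0.43)]
punch18_ball side [([509.0, -729.0, 9.0], 0.59), ([494.0, -213.0, 5.0], 0.49)]
clip14 top [([534.0, -423.0, 43.0], 0.77), ([530.0, -482.0, 46.0], 0.72), ([538.0, -368.0, 44.0], 0.64)]

[... 183 characters left out ...]
8.0, -368.0, 44.0], 0.64)]
clip18 side [([537.0, -367.0, 44.0], 0.86), ([534.0, -481.0, 46.0], 0.8), ([534.0, -424.0, 44.0], 0.69)]
punch10_ball top [([603.0, -314.0, 38.0], 0.4)]
punch10_ball side [([603.0, -318.0, 41.0], 0.38), ([499.0, 261.0, -2.0], 0.32)]
punch22_ball top [([584.0, -490.0, 47.0], 0.46), ([528.0, -479.0, 39.0], 0.26)]
punch22_ball side [([585.0, -487.0, 46.0], 0.7)]
punch10_mid top [([543.0, -306.0, 41.0], 0.53)]
punch10_mid side [([539.0, -308.0, 41.0], 0.44), ([538.0, -394.0, 4.0], 0.36)]
punch22_mid top [([527.0, -482.0, 50.0], 0.63)]
punch22_mid side [([528.0, -480.0, 45.0], 0.61)]
rack top []
rack side [([532.0, -422.0, 42.0], 0.71), ([541.0, -394.0, 3.0], 0.55)]
1.2
```

View pics/top0.png

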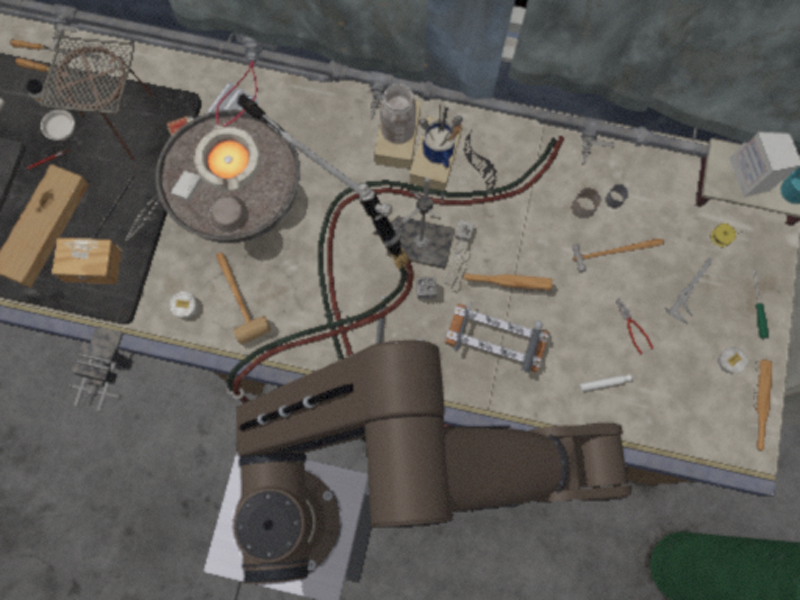

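View pics/side0.png

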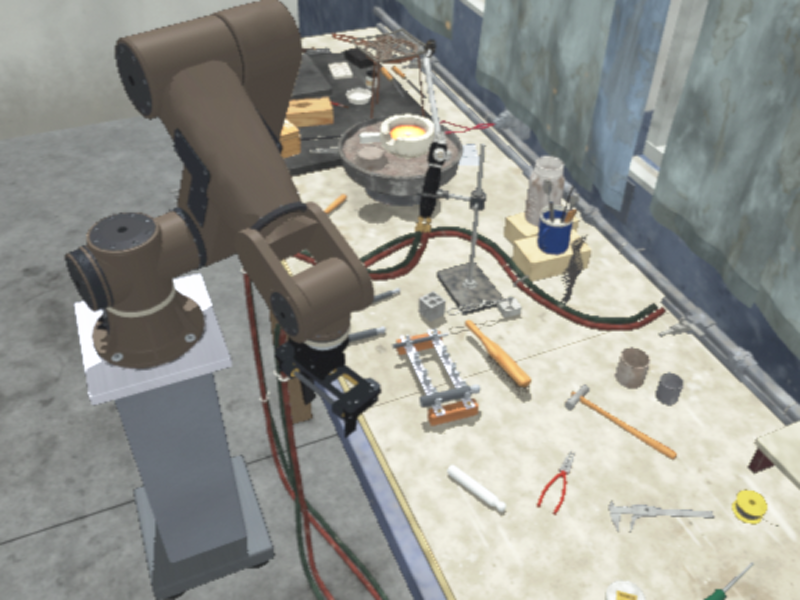

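```bash
cat > h.py <<'E'
from cell import state, viewer, env, models
import cv2, numpy as np
def cloud(c,p=None,d=None):
    if p is None: p,d=viewer.read_camera(c)
    k=viewer.get_calibration(c); K=np.array(k['camera_matrix']); T=np.array(k['world_to_cam'])
    v,u=np.mgrid[:384,:512]; x=(u-K[0,2])/K[0,0]*d; y=-(v-K[1,2])/K[1,1]*d
    P=np.stack([x,y,-d],-1); W=(P-T[:3,3])@T[:3,:3]
    W[d<=0]=np.nan
    return p,W
def pix(c,w):
    k=viewer.get_calibration(c); K=np.array(k['camera_matrix']); T=np.array(k['world_to_cam'])
    q=T[:3,:3]@np.array(w,float)+T[:3,3]; return K[0,2]+K[0,0]*q[0]/-q[2],K[1,2]+K[1,1]*q[1]/q[2]
def fit(W,c,r,z0,z1,wid=20,yaw=0.,halfl=75):
    """points in an oriented box about c; returns line fit"""
    for _ in range(3):
        a=np.array([np.cos(yaw),np.sin(yaw)]); n=np.array([-a[1],a[0]])
        q=W.reshape(-1,3); q=q[np.isfinite(q[:,0])]; e=q[:,:2]-c
        s=e@a;t=e@n; m=(abs(s)<halfl)&(abs(t)<wid)&(q[:,2]>z0)&(q[:,2]<z1); f=q[m]
        if len(f)<10: return None
        vx,vy,x0,y0=cv2.fitLine(f[:,:2].astype(np.float32),cv2.DIST_HUBER,0,.01,.01).ravel()
        if vx<0: vx,vy=-vx,-vy
        yaw=np.arctan2(vy,vx)
    s=(f[:,:2]-c)@[vx,vy]; t=(f[:,:2]-c)@[-vy,vx]
    return dict(n=len(f),yaw=round(float(yaw),3),s=np.round(np.percentile(s,[0,2,98,100]),1),t=np.round(np.percentile(t,[2,25,50,75,98]),1),z=np.round(np.percentile(f[:,2],[5,50,90,98]),1))
E
python3 - <<'E'
from h import *
for c in ['side','top']:
    f=np.load(f'{c}0.npz'); p,W=cloud(c,f['p'],f['d'])
    b=W[(abs(W[...,0]-600)<40)&(abs(W[...,1]+600)<40)]; print(c,'bench z',np.nanmedian(b[:,2]),np.nanstd(b[:,2]))
    for n,cc,z0,z1,w in [('p14',(517,-103),6,30,20),('p18',(428,-212),6,35,22),('p10',(541,-307),38,60,14),('p22',(529,-481),48,75,20)]:
        print(n,fit(W,np.array(cc),0,z0,z1,w))
    np.save(f'W{c}.npy',W)
p=np.load('side0.npz')['p']
cr=cv2.resize(p[170:280,200:330,::-1],None,fx=5.4,fy=5.4,interpolation=cv2.INTER_CUBIC); cv2.imwrite('pics/sidecrop.png',cr)
E
```

```text
side bench z -0.915226854583064 2.6855077991864
p14 {'n': 51, 'yaw': 0.117, 's': array([-20.2, -14. ,  64. ,  69.7]), 't': array([-16.6,  -8.1,  -5.4,  -2.5,   1.3]), 'z': array([ 6.6, 10.6, 15.2, 17.4])}
p18 {'n': 108, 'yaw': 0.034, 's': array([-27.5, -24.1,  56.9,  62.6]), 't': array([-15.5,  -9.4,  -5.2,  -0.9,   7.9]), 'z': array([ 7.9, 13.3, 18.4, 19.9])}
p10 {'n': 112, 'yaw': -0.081, 's': array([-67.6, -65.1,  54.2,  58.8]), 't': array([-9.2, -5.3, -1.9,  1.5, 11.3]), 'z': array([39.4, 44.4, 49.8, 52.9])}
p22 {'n': 249, 'yaw': -0.081, 's': array([-68.9, -67.3,  54. ,  58.8]), 't': array([-13.7,  -8. ,  -2.9,   3.1,  16.6]), 'z': array([49.7, 54.7, 59.6, 61.9])}
top bench z 0.39225292581002225 5.084304823296781
p14 {'n': 74, 'yaw': 0.155, 's': array([-59.1, -57.6,  66. ,  70.7]), 't': array([-14.6,  -4.5,  -0.4,   3.7,  15.2]), 'z': array([ 6.9, 12.6, 21.1, 25.6])}
p18 None
p10 {'n': 100, 'yaw': -0.11, 's': array([-65.8, -63.2,  56.9,  61. ]), 't': array([-11. ,  -2.5,   1. ,   4.6,  10.6]), 'z': array([39.3, 46.7, 52.4, 56.4])}
p22 {'n': 197, 'yaw': -0.085, 's': array([-69. , -66. ,  53.8,  60.6]), 't': array([-13.3,  -3.8,   2.1,   7.3,  15.8]), 'z': array([49.4, 56.2, 61.8, 65.9])}
```

View pics/sidecrop.png

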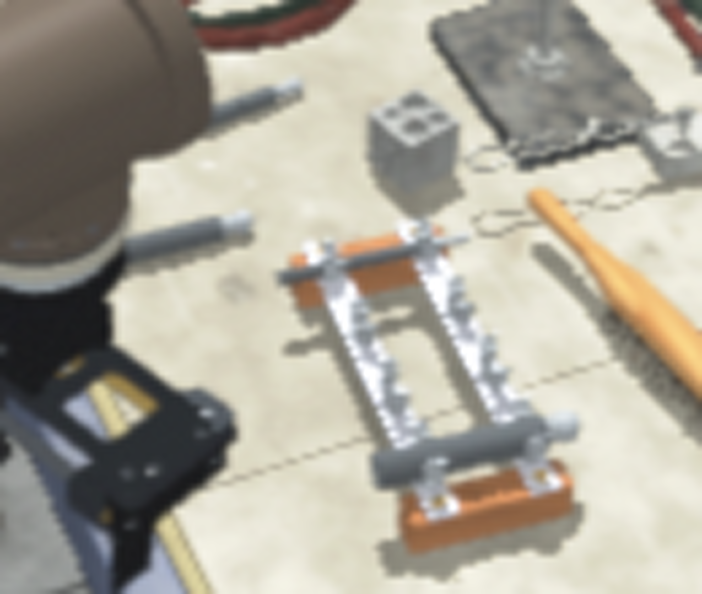

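>>> arm_command --rows '[[[-0.2, -0.05, 0], 0], [[-0.2, -0.05, 0], 0], [[-0.2, -0.05, 0], 0], [[-0.2, -0.05, 0], 0], [[-0.2, -0.05, 0], 0]]'

```text
t: 1.7
eef_pos: [-3.8, -614.3, 180.2]
tcp_rot: [3.141, 0.0, 0.403]
ft_force: [0.7, 0.2, -0.0]
opening: 1.001
grip_force: 0.0
```

```bash
python3 - <<'E'
from h import *
out=[]
for c in ['side','top']:
    p=None
    ps=[];Ws=[]
    for i in range(4):
        p,W=cloud(c); ps.append(p);Ws.append(W)
    W=np.nanmedian(Ws,0); p=np.median(ps,0).astype(np.uint8); np.savez(f'{c}1.npz',p=p,W=W)
    for n,cc,z0,z1,w in [('p14',(517,-103),6,30,20),('p18',(428,-212),6,35,22),('p10',(541,-307),38,60,14),('p22',(529,-481),48,75,20)]:
        print(c,n,fit(W,np.array(cc),0,z0,z1,w))
    u,v=map(int,pix(c,(480,-220,10))); print(c,u,v)
    out.append(cv2.resize(p[v-60:v+90,u-60:u+90,::-1],(400,400),interpolation=cv2.INTER_CUBIC))
    for l in ['punch14_mid','punch14_ball','punch18_mid','punch18_ball']:
        print(l,c,[(np.round(r['position']).tolist(),round(r['confidence'],2)) for r in models.mark_of(c,l)[:3]])
cv2.imwrite('pics/m1.png',np.hstack(out))
E
```

```text
side p14 {'n': 97, 'yaw': 0.122, 's': array([-69.7, -67.9,  54.4,  58.1]), 't': array([-10.9,  -7.6,  -4.9,  -2.6,   1.7]), 'z': array([ 6.4, 10.9, 13.9, 15. ])}
side p18 {'n': 169, 'yaw': -0.023, 's': array([-66.7, -65.8,  57.8,  61.1]), 't': array([-10.5,  -7.4,  -4.9,  -0. ,   5. ]), 'z': array([ 7.4, 14.5, 18. , 18.8])}
side p10 {'n': 122, 'yaw': -0.061, 's': array([-68.8, -65.7,  56.4,  60.4]), 't': array([-9.5, -4.3, -1.8,  1.8,  9.6]), 'z': array([39. , 43.8, 50.1, 52.9])}
side p22 {'n': 256, 'yaw': -0.077, 's': array([-68.9, -67.3,  53.8,  58.9]), 't': array([-14.2,  -7.5,  -3.3,   2.1,  15.6]), 'z': array([49.2, 54.9, 58.2, 60.1])}
side 243 211
punch14_mid side [([518.0, -103.0, 10.0], 0.53)]
punch14_ball side [([579.0, -98.0, 4.0], 0.58)]
punch18_mid side [([485.0, -683.0, 11.0], 0.67), ([430.0, -214.0, 7.0], 0.56)]
punch18_ball side [([511.0, -729.0, 9.0], 0.51), ([492.0, -213.0, 10.0], 0.49), ([447.0, 382.0, 0.0], 0.28)]
top p14 {'n': 75, 'yaw': 0.123, 's': array([-66.9, -66. ,  58.5,  63.2]), 't': array([-8.2, -5.1, -1.5,  1.9, 13.5]), 'z': array([ 7.9, 13. , 16.8, 18.7])}
top p18 {'n': 155, 'yaw': -0.036, 's': array([-65.1, -63.5,  60.5,  67.6]), 't': array([-13.1,  -3.4,   1. ,   5.3,   9.7]), 'z': array([ 9.3, 16.7, 20.2, 22.4])}
top p10 {'n': 104, 'yaw': -0.091, 's': array([-65.6, -63.6,  58.8,  62.6]), 't': array([-8. , -1.8,  1.2,  4.2, 10.1]), 'z': array([40.5, 45.7, 51.7, 57. ])}
top p22 {'n': 210, 'yaw': -0.096, 's': array([-67.5, -65.9,  54.8,  60.6]), 't': array([-13. ,  -4. ,   1.8,   7.5,  15.9]), 'z': array([50.8, 56.3, 61.1, 63.6])}
top 270 220
punch14_mid top [([519.0, -105.0, 13.0], 0.61)]
punch14_ball top []
punch18_mid top [([429.0, -208.0, 8.0], 0.66), ([484.0, -673.0, 9.0], 0.46)]
punch18_ball top [([488.0, -215.0, 11.0], 0.65), ([513.0, -728.0, 8.0], 0.47)]<stdin>:8: RuntimeWarning: All-NaN slice encountered
```

View pics/m1.png

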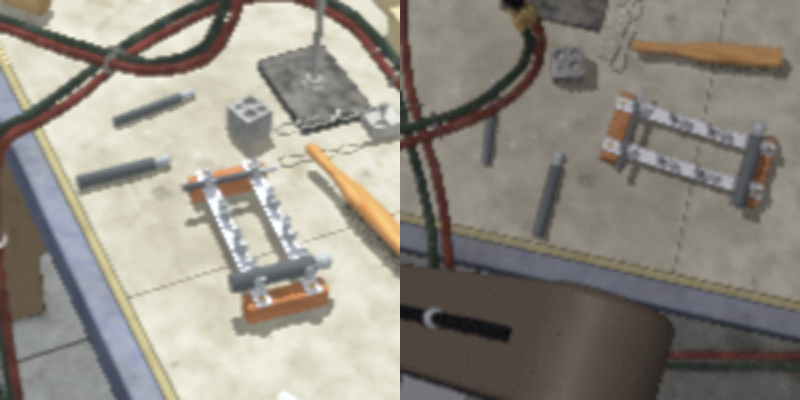

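>>> arm_command --rows '[[[0.185, -0.067, 0], 0], [[0.185, -0.067, 0], 0], [[0.185, -0.067, 0], 0], [[0.185, -0.067, 0], 0], [[0.185, -0.067, 0], 0]]'

```text
t: 3.0
eef_pos: [179.1, -445.1, 180.2]
tcp_rot: [3.141, 0.0, 0.402]
ft_force: [0.4, -0.5, 0.4]
opening: 1.001
grip_force: 0.0
```

>>> arm_command --rows '[[[0.185, -0.067, 0], 0], [[0.185, -0.067, 0], 0], [[0.185, -0.067, 0], 0], [[0, 0, 0], 0.046], [[0, 0, 0], 0.046]]'

```text
t: 3.5
eef_pos: [287.2, -344.8, 180.3]
tcp_rot: [3.141, -0.0, 0.112]
ft_force: [-0.0, 0.5, -0.4]
opening: 0.996
grip_force: 0.0
```

>>> arm_command --rows '[[[0, 0, 0], 0.046], [[0, 0, 0], 0], [[0, 0, 0], 0], [[0, 0, 0], 0], [[0, 0, 0], 0]]'

```text
t: 4.0
eef_pos: [285.9, -346.1, 180.0]
tcp_rot: [3.142, -0.0, -0.029]
ft_force: [-0.5, 0.6, -0.1]
opening: 0.998
grip_force: 0.0
```

```bash
cat >> h.py <<'E'
from scipy.spatial.transform import Rotation as Ro
def plan(p,yaw):
    s=state(); R=Ro.from_euler('xyz',s['tcp_rot']).as_matrix()
    turn=-(yaw-s['tcp_rot'][2])
    print('t',round(s['t'],2),np.round(s['eef_pos'],1),np.round(s['tcp_rot'],3),'F',np.round(s['ft_force'],1),'op',round(s['opening']*95,1),'g',round(s['grip_force'],1))
    R2=Ro.from_euler('xyz',[np.pi,0,yaw]).as_matrix(); d=np.array(p)-s['eef_pos']
    print('units now-axes',np.round(R.T@d/250,4),'target-axes',np.round(R2.T@d/250,4),'turn',round(turn/np.pi,4))
E
python3 - <<'E'
from h import *
plan([428.5,-211.5,100],-.03)
for c in ['side','top']:
    W=np.load(c+'1.npz')['W'].reshape(-1,3); W=W[np.isfinite(W[:,0])]
    print(c)
    for x in range(390,660,30):
        r=[]
        for y in range(-250,80,30):
            m=(abs(W[:,0]-x)<15)&(abs(W[:,1]-y)<15)&(W[:,2]>-20); r.append(int(np.percentile(W[m,2],97)) if m.sum()>2 else -1)
        print(x,r)
E
```

```text
t 4.0 [ 285.9 -346.1  180. ] [ 3.142 -0.    -0.029] F [-0.5  0.6 -0.1] op 94.8 g 0.0
units now-axes [ 0.5546 -0.5546  0.3201] target-axes [ 0.5541 -0.5551  0.3201] turn 0.0003
side
390 [2, 18, 7, 2, 2, 1, 17, 18, 4, 2, 3]
420 [1, 18, 2, 2, 1, 1, 12, 16, 19, 37, 31]
450 [1, 18, 1, 1, 11, 12, 2, 53, 49, 43, 36]
480 [1, 16, 1, 1, 10, 69, 67, 61, 54, 45, -1]
510 [2, 1, 1, 1, 87, 84, 72, 57, 38, 18, 14]
540 [2, 1, 1, 109, 106, 95, 2, 0, -1, 16, 16]
570 [1, 1, 1, 156, 159, 11, 3, 1, -1, 16, 16]
600 [0, 44, 45, 194, 222, 160, 1, 0, 3, 2, 17]
630 [39, 45, 46, 206, 278, 289, 294, 1, -1, 1, 17]
top
390 [5, 20, 17, 4, 2, 5, 19, 20, 11, 4, 5]
420 [5, 20, 14, 6, 5, 4, 14, 19, 20, 37, 34]
450 [5, 22, 12, 4, 11, 15, 3, 50, 52, 45, 37]
480 [4, 19, 5, 3, 14, 33, 68, 63, 56, 47, 4]
510 [5, 4, 5, 4, 88, 85, 77, 67, 20, 24, 15]
540 [4, 4, 5, 113, 108, 102, 25, 5, 4, 19, 19]
570 [5, 4, 3, 148, 160, 43, 5, 3, 4, 18, 21]
600 [3, 49, 48, 193, 217, 84, 5, 4, 4, 4, 19]
630 [43, 48, 48, 202, 278, 289, 290, 4, 5, 5, 20]
```

>>> arm_command --rows '[[[0.11, -0.11, 0.06], 0], [[0.11, -0.11, 0.06], 0], [[0.11, -0.11, 0.06], 0], [[0.11, -0.11, 0.06], 0], [[0.1135, -0.1135, 0.08], 0]]'

```text
t: 4.5
eef_pos: [429.8, -211.1, 99.8]
tcp_rot: [3.141, -0.001, -0.03]
ft_force: [0.4, 0.7, 0.4]
opening: 1.0
grip_force: 0.0
```

>>> arm_command --rows '[[[0, 0, 0.09], 0], [[0, 0, 0.09], 0], [[0, 0, 0.09], 0], [[0, 0, 0.09], 0], [[0, 0, 0], 0]]'

```text
t: 5.0
eef_pos: [427.5, -211.3, 8.0]
tcp_rot: [-3.139, 0.003, -0.03]
ft_force: [-0.3, 0.0, 0.4]
opening: 1.002
grip_force: 0.0
```

```bash
python3 - <<'E'
from h import *
plan([428.5,-211.5,3],-.03)
W=np.load('side1.npz')['W'].reshape(-1,3);W2=np.load('top1.npz')['W'].reshape(-1,3)
for n,W in (('s',W),('t',W2)):
  for x in range(440,560,10):
    m=(abs(W[:,0]-x)<5)&(W[:,2]>35)&(W[:,1]>-200)&(W[:,1]<40); q=W[m]
    if len(q): print(n,x,len(q),'y',np.round(np.percentile(q[:,1],[2,50,98])),'z',np.round(np.percentile(q[:,2],[2,50,98])))
E
```

```text
t 5.0 [ 427.5 -211.3    8. ] [-3.139e+00  3.000e-03 -3.000e-02] F [-0.3  0.   0.4] op 95.2 g 0.0
units now-axes [0.0039 0.0007 0.0201] target-axes [0.0039 0.0007 0.0202] turn 0.0001
s 440 14 y [-8.  7. 24.] z [35. 38. 44.]
s 450 27 y [-27.  -4.  38.] z [35. 42. 48.]
s 460 36 y [-50. -20.  27.] z [37. 45. 55.]
s 470 38 y [-59. -41.  11.] z [39. 50. 62.]
s 480 32 y [-78. -58. -12.] z [50. 58. 65.]
s 490 35 y [-94. -61. -27.] z [55. 61. 71.]
s 500 34 y [-109.  -92.  -24.] z [52. 68. 79.]
s 510 28 y [-121. -108.  -70.] z [69. 75. 83.]
s 520 26 y [-132. -119.  -86.] z [75. 84. 89.]
s 530 30 y [-140. -125.  -92.] z [79. 88. 97.]
s 540 29 y [-149. -136. -109.] z [ 87.  95. 102.]
s 550 30 y [-155. -141. -118.] z [ 95. 104. 112.]
t 440 20 y [-2. 17. 34.] z [35. 38. 43.]
t 450 29 y [-19.   4.  36.] z [36. 44. 49.]
t 460 41 y [-37.  -4.  36.] z [38. 47. 55.]
t 470 49 y [-53. -20.  23.] z [39. 50. 64.]
t 480 48 y [-70. -32.   9.] z [45. 56. 63.]
t 490 51 y [-87. -51. -17.] z [49. 62. 71.]
t 500 46 y [-100.  -69.  -25.] z [51. 66. 77.]
t 510 43 y [-114.  -86.  -52.] z [61. 74. 84.]
t 520 37 y [-126.  -96.  -69.] z [68. 81. 90.]
t 530 38 y [-137. -110.  -85.] z [76. 89. 99.]
t 540 30 y [-143. -121.  -98.] z [ 84.  95. 105.]
t 550 37 y [-152. -127. -104.] z [ 89. 104. 115.]
```

>>> arm_command --rows '[[[0.004, 0, 0.02], 0], [[0, 0, 0], 0], [[0, 0, 0], 0], [[0, 0, 0], 0], [[0, 0, 0], 0]]' --claw 0

```text
t: 5.5
eef_pos: [429.8, -212.1, 5.6]
tcp_rot: [3.141, -0.001, -0.031]
ft_force: [0.9, -0.1, -0.4]
opening: 0.637
grip_force: 0.0
```

>>> arm_command --rows '[[[0, 0, 0], 0], [[0, 0, 0], 0], [[0, 0, 0], 0], [[0, 0, 0], 0], [[0, 0, 0], 0]]'

```text
t: 6.0
eef_pos: [429.6, -211.9, 5.0]
tcp_rot: [3.142, 0.0, -0.031]
ft_force: [0.2, -1.0, -0.9]
opening: 0.211
grip_force: 0.0
```

>>> arm_command --rows '[[[0, 0, 0], 0], [[0, 0, 0], 0], [[0, 0, 0], 0], [[0, 0, 0], 0], [[0, 0, 0], 0]]'

```text
t: 6.5
eef_pos: [429.6, -212.0, 5.1]
tcp_rot: [3.141, -0.0, -0.031]
ft_force: [0.2, -0.0, 0.8]
opening: 0.007
grip_force: 0.0
```

>>> arm_command --rows '[[[0, 0, -0.1], 0], [[0, 0, -0.1], 0], [[0, 0, -0.1], 0], [[0, 0, -0.1], 0], [[0, 0, -0.1], 0]]'

```text
t: 7.0
eef_pos: [429.4, -211.9, 131.1]
tcp_rot: [3.142, -0.0, -0.031]
ft_force: [0.3, -0.6, -0.2]
opening: -0.001
grip_force: 0.0
```

```bash
python3 - <<'E'
from h import *
plan([531.7,-422.5,128],-.08)
E
```

```text
t 7.0 [ 429.4 -211.9  131.1] [ 3.142 -0.    -0.031] F [ 0.3 -0.6 -0.2] op -0.1 g 0.0
units now-axes [0.435  0.8296 0.0125] target-axes [0.4753 0.8072 0.0125] turn 0.0157
```

```bash
python3 - <<'E'
from h import *
out=[]
for c in ['side','top']:
    Ws=[];
    for i in range(3):
        p,W=cloud(c); Ws.append(W)
    W=np.nanmedian(Ws,0)
    for n,cc,z0,z1,w in [('p14',(517,-103),6,30,20),('p18',(428,-212),6,28,30)]:
        print(c,n,fit(W,np.array(cc),0,z0,z1,w))
    u,v=map(int,pix(c,(460,-200,10)))
    out.append(cv2.resize(p[v-50:v+50,u-50:u+50,::-1],(400,400),interpolation=cv2.INTER_CUBIC))
    for l in ['punch18_mid','punch18_ball']:
        print(l,c,[(np.round(r['position']).tolist(),round(r['confidence'],2)) for r in models.mark_of(c,l)[:3]])
cv2.imwrite('pics/m2.png',np.hstack(out))
E
```

```text
side p14 {'n': 95, 'yaw': 0.133, 's': array([-68.9, -67.7,  53.5,  56.9]), 't': array([-12.3,  -8.1,  -5.2,  -3. ,   2.2]), 'z': array([ 7.1, 11.3, 14.4, 16.3])}
side p18 {'n': 166, 'yaw': -0.019, 's': array([-67. , -65.6,  56.5,  61. ]), 't': array([-11.8,  -7.4,  -4.6,  -0.5,   4.2]), 'z': array([ 7.3, 14.5, 18.5, 19.9])}
punch18_mid side [([488.0, -677.0, 11.0], 0.51), ([430.0, -210.0, 6.0], 0.46)]
punch18_ball side [([494.0, -213.0, 7.0], 0.69), ([510.0, -728.0, 8.0], 0.67), ([525.0, -479.0, 46.0], 0.21)]
top p14 None
top p18 {'n': 47, 'yaw': -0.282, 's': array([-71.3, -64.3, -26.3, -23.3]), 't': array([-23.2, -15.2, -11.4,  -7. ,   0.6]), 'z': array([ 7.1, 15.9, 20.4, 24.9])}
punch18_mid top [([486.0, -673.0, 9.0], 0.66), ([429.0, -209.0, 9.0], 0.52), ([444.0, 382.0, -2.0], 0.2)]
punch18_ball top [([512.0, -728.0, 10.0], 0.58)]<stdin>:7: RuntimeWarning: All-NaN slice encountered
```

View pics/m2.png

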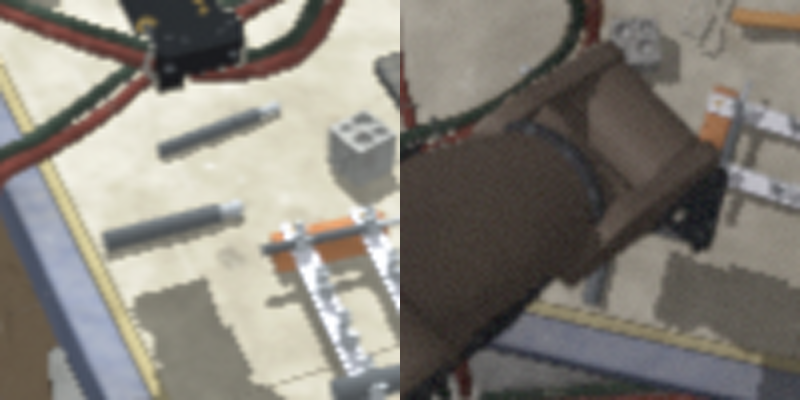

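```bash
python3 - <<'E'
from h import *
s=state(); print(s['eef_pos'],s['joints'])
p,W=cloud('side'); print('tcp pix',pix('side',s['eef_pos']),'punch mid pix',pix('side',(428.5,-211.5,9)),'bench below',pix('side',(428.5,-211.5,0)))
q=W.reshape(-1,3); m=(abs(q[:,0]-s['eef_pos'][0])<60)&(abs(q[:,1]-s['eef_pos'][1])<70)&(q[:,2]>60)&(q[:,2]<230)
q=q[m]
for z in range(90,220,10):
    k=q[abs(q[:,2]-z)<5]
    if len(k): print(z,len(k),np.round(k.min(0)),np.round(k.max(0)))
u,v=map(int,pix('side',s['eef_pos']))
c=p[v-40:v+40,u-40:u+40,::-1].copy()
c=cv2.resize(c,None,fx=7,fy=7,interpolation=cv2.INTER_NEAREST); cv2.circle(c,(283,283),5,(0,0,255),1); cv2.imwrite('pics/tip.png',c)
E
```

```text
[ 429.29200881 -211.78846637  129.26539172] [-5.96371039e-01  3.53311309e-01  1.96687423e+00 -9.01316593e-05
  8.22828068e-01  1.00524974e+00]
tcp pix (np.float64(228.72444579180683), np.float64(188.78578983065367)) punch mid pix (np.float64(229.23881041684615), np.float64(214.35500897197355)) bench below (np.float64(229.2932179178651), np.float64(216.17541986348215))
160 5 [ 417. -215.  161.] [ 434. -203.  165.]
170 12 [ 415. -222.  165.] [ 437. -209.  175.]
180 2 [ 415. -221.  176.] [ 425. -209.  179.]
190 2 [ 414. -213.  185.] [ 414. -211.  191.]
200 4 [ 413. -215.  195.] [ 414. -203.  204.]
```

View pics/tip.png

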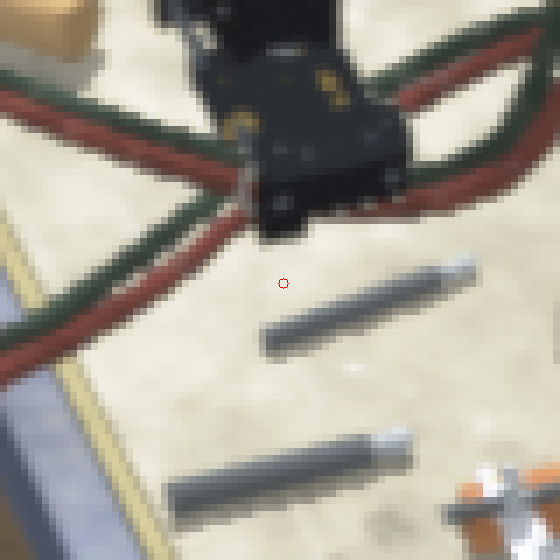

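>>> arm_command --rows '[[[0, 0, 0.1], 0], [[0, 0, 0], 0], [[0, 0, 0], 0], [[0, 0, 0], 0], [[0, 0, 0], 0]]' --claw 1

```text
t: 8.05
eef_pos: [429.8, -212.1, 105.7]
tcp_rot: [3.141, -0.001, -0.031]
ft_force: [-0.4, -0.4, -1.2]
opening: 0.371
grip_force: 0.0
```

>>> arm_command --rows '[[[0, 0, 0], 0], [[0, 0, 0], 0], [[0, 0, 0], 0], [[0, 0, 0.1], 0], [[0, 0, 0.1], 0]]'

```text
t: 8.55
eef_pos: [430.0, -212.2, 55.0]
tcp_rot: [3.14, -0.002, -0.031]
ft_force: [0.3, 0.8, -1.3]
opening: 0.786
grip_force: 0.0
```

>>> arm_command --rows '[[[0, 0, 0.1], 0], [[0, 0, 0.1], 0], [[0, 0, 0.04], 0], [[0, 0, 0.02], 0], [[0, 0, 0], 0]]'

```text
t: 9.05
eef_pos: [429.6, -212.0, -9.9]
tcp_rot: [-3.142, 0.0, -0.031]
ft_force: [0.4, -0.0, 0.1]
opening: 0.999
grip_force: 0.0
```

```bash
python3 - <<'E'
from h import *
plan([428.5,-211.5,3],-.03)
s=state(); print(s['eef_pos'])
p,W=cloud('side'); 
u,v=map(int,pix('side',(428,-212,10)))
c=p[v-40:v+40,u-40:u+40,::-1].copy()
c=cv2.resize(c,None,fx=7,fy=7,interpolation=cv2.INTER_CUBIC); cv2.imwrite('pics/tip2.png',c)
E
```

```text
t 9.05 [ 429.6 -212.    -9.9] [-3.142  0.    -0.031] F [ 0.4 -0.   0.1] op 94.9 g 0.0
units now-axes [-0.0045 -0.0018 -0.0516] target-axes [-0.0045 -0.0018 -0.0516] turn -0.0002
[ 429.61807016 -211.99608444   -9.91016933]
```

View pics/tip2.png

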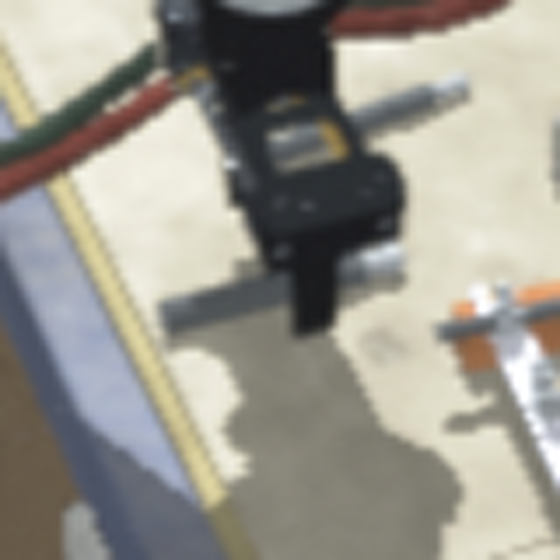

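>>> arm_command --rows '[[[0, 0, 0.02], 0], [[0, 0, 0.02], 0], [[0, 0, 0.02], 0], [[0, 0, 0], 0], [[0, 0, 0], 0]]'

```text
t: 9.6
eef_pos: [429.5, -211.9, -25.1]
tcp_rot: [-3.141, 0.0, -0.031]
ft_force: [0.3, -0.9, -1.1]
opening: 0.998
grip_force: 0.0
```

>>> arm_command --rows '[[[0, 0, 0.008], 0], [[0, 0, 0.004], 0], [[0, 0, 0], 0], [[0, 0, 0], 0], [[0, 0, 0], 0]]'

```text
t: 10.1
eef_pos: [429.6, -212.0, -27.9]
tcp_rot: [3.141, -0.0, -0.031]
ft_force: [-0.1, 0.5, -0.1]
opening: 1.0
grip_force: 0.0
```

>>> arm_command --rows '[[[0, 0, 0.004], 0], [[0, 0, 0.004], 0], [[0, 0, 0.004], 0], [[0, 0, 0], 0], [[0, 0, 0], 0]]'

```text
t: 10.6
eef_pos: [429.5, -212.0, -31.0]
tcp_rot: [3.142, 0.0, -0.031]
ft_force: [0.2, -0.3, 0.2]
opening: 1.001
grip_force: 0.0
```

>>> arm_command --rows '[[[0, 0, 0.004], 0], [[0, 0, 0.004], 0], [[0, 0, 0.004], 0], [[0, 0, 0], 0], [[0, 0, 0], 0]]'

```text
t: 11.1
eef_pos: [429.5, -212.0, -34.0]
tcp_rot: [3.142, 0.0, -0.031]
ft_force: [-0.1, 0.8, -0.9]
opening: 1.0
grip_force: 0.0
```

>>> arm_command --rows '[[[0, 0, 0.004], 0], [[0, 0, 0.004], 0], [[0, 0, 0], 0], [[0, 0, 0], 0], [[0, 0, 0], 0]]'

```text
t: 11.6
eef_pos: [429.7, -212.0, -34.4]
tcp_rot: [3.141, -0.001, -0.031]
ft_force: [-4.0, 2.7, 29.4]
opening: 0.997
grip_force: 14.5
```

>>> arm_command --rows '[[[0, 0, -0.018], 0], [[0, 0, 0], 0], [[0, 0, 0], 0], [[0, 0, 0], 0], [[0, 0, 0], 0]]' --claw 0

```text
t: 12.1
eef_pos: [429.5, -211.9, -31.7]
tcp_rot: [-3.141, 0.0, -0.031]
ft_force: [0.1, 0.8, 0.1]
opening: 0.637
grip_force: 0.0
```

>>> arm_command --rows '[[[0, 0, 0], 0], [[0, 0, 0], 0], [[0, 0, 0], 0], [[0, 0, 0], 0], [[0, 0, 0], 0]]'

```text
t: 12.6
eef_pos: [429.6, -212.0, -31.5]
tcp_rot: [3.141, -0.0, -0.031]
ft_force: [-0.4, -0.1, 0.4]
opening: 0.218
grip_force: 0.0
```

>>> arm_command --rows '[[[0, 0, 0], 0], [[0, 0, 0], 0], [[0, 0, -0.02], 0], [[0, 0, -0.02], 0], [[0, 0, 0], 0]]'

```text
t: 13.1
eef_pos: [429.8, -212.1, -20.8]
tcp_rot: [3.141, -0.001, -0.031]
ft_force: [0.1, 0.0, -1.8]
opening: 0.181
grip_force: 30.0
```

>>> arm_command --rows '[[[0, 0, -0.1], 0], [[0, 0, -0.14], 0], [[0, 0, -0.16], 0], [[0.04, 0.08, 0], 0], [[0.08, 0.16, 0], 0]]'

```text
t: 13.6
eef_pos: [457.6, -271.9, 80.3]
tcp_rot: [3.141, -0.001, -0.029]
ft_force: [0.2, 0.9, -1.6]
opening: 0.184
grip_force: 30.0
```

>>> arm_command --rows '[[[0.09, 0.17, 0], 0], [[0.09, 0.17, 0], 0], [[0.09, 0.17, 0], 0], [[0.045, 0.08, 0], 0.0157], [[0, 0, 0], 0]]'

```text
t: 14.1
eef_pos: [532.3, -425.2, 77.7]
tcp_rot: [3.141, -0.0, -0.083]
ft_force: [-0.4, 0.7, -2.1]
opening: 0.187
grip_force: 30.0
```

```bash
python3 - <<'E'
from h import *
plan([531.7,-422.5,75],-.08)
out=[]
for c in ['side','top']:
    Ws=[];ps=[]
    for i in range(4):
        p,W=cloud(c); Ws.append(W); ps.append(p)
    W=np.nanmedian(Ws,0); p=np.median(ps,0).astype(np.uint8); np.savez(f'{c}2.npz',p=p,W=W)
    for n,cc,z0,z1,w in [('p10',(540,-306.5),38,60,10),('p22',(527.5,-480),48,75,16),('p18',(531.7,-422.5),100,128,20)]:
        print(c,n,fit(W,np.array(cc),0,z0,z1,w,-.08))
    u,v=map(int,pix(c,(532,-400,70)))
    out.append(cv2.resize(p[v-45:v+45,u-45:u+45,::-1],(400,400),interpolation=cv2.INTER_CUBIC))
    for l in ['punch18_mid','punch18_ball','clip14','clip10']:
        print(l,c,[(np.round(r['position']).tolist(),round(r['confidence'],2)) for r in models.mark_of(c,l)[:4]])
cv2.imwrite('pics/m3.png',np.hstack(out))
E
```

```text
t 14.1 [ 532.3 -425.2   77.7] [ 3.141 -0.    -0.083] F [-0.4  0.7 -2.1] op 17.8 g 30.0
units now-axes [-0.0034 -0.0106  0.0108] target-axes [-0.0034 -0.0106  0.0108] turn -0.001
side p10 {'n': 86, 'yaw': -0.078, 's': array([-68.1, -65.7,  20. ,  23. ]), 't': array([-8.5, -4.9, -3.2,  0.8,  8.6]), 'z': array([39.1, 43.5, 47.2, 51.3])}
side p22 {'n': 246, 'yaw': -0.07, 's': array([-67.5, -65.7,  53.9,  59.5]), 't': array([-14. ,  -7.9,  -4. ,   1.8,  14.3]), 'z': array([49.3, 54.9, 57.8, 60.3])}
side p18 {'n': 107, 'yaw': -0.15, 's': array([-67.4, -67.2, -10.6,   2.4]), 't': array([-15.8, -12. ,  -9. ,  -3.9,   8.4]), 'z': array([113. , 123.1, 126.3, 127.2])}
punch18_mid side [([488.0, -681.0, 11.0], 0.72), ([531.0, -420.0, 117.0], 0.54), ([683.0, -394.0, -1.0], 0.24)]
punch18_ball side [([511.0, -726.0, 11.0], 0.73)]
clip14 side [([534.0, -424.0, 40.0], 0.98), ([532.0, -481.0, 47.0], 0.75), ([546.0, -308.0, 42.0], 0.66), ([536.0, -368.0, 45.0], 0.6)]
clip10 side [([534.0, -424.0, 40.0], 0.98), ([532.0, -481.0, 47.0], 0.75), ([546.0, -308.0, 42.0], 0.66), ([536.0, -368.0, 45.0], 0.6)]
top p10 None
top p22 {'n': 117, 'yaw': -0.113, 's': array([-65.4, -65.1,   1.6,   3.6]), 't': array([-13.1,  -5.5,   0.2,   5.9,  12.9]), 'z': array([50.5, 56.2, 60.1, 63.8])}
top p18 None
punch18_mid top [([487.0, -674.0, 10.0], 0.52)]
punch18_ball top [([514.0, -725.0, 7.0], 0.51)]
clip14 top [([536.0, -424.0, 44.0], 0.51), ([530.0, -481.0, 48.0], 0.45)]
clip10 top [([536.0, -424.0, 44.0], 0.51), ([530.0, -481.0, 48.0], 0.45)]<stdin>:8: RuntimeWarning: All-NaN slice encountered
```

View pics/m3.png

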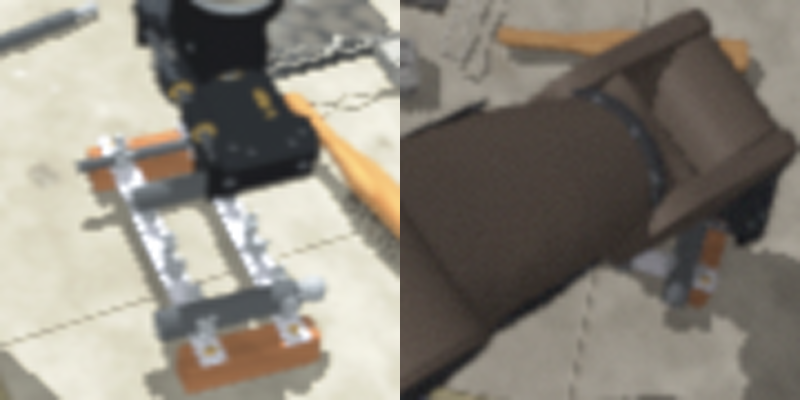

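>>> arm_command --rows '[[[0.002, -0.011, 0], 0], [[0, 0, 0.05], 0], [[0, 0, 0.08], 0], [[0, 0, 0.08], 0], [[0, 0, 0], 0]]'

```text
t: 15.4
eef_pos: [531.3, -418.8, 22.7]
tcp_rot: [-3.139, 0.004, -0.08]
ft_force: [-0.8, -0.2, -2.1]
opening: 0.188
grip_force: 30.0
```

>>> arm_command --rows '[[[0, 0, 0.008], 0], [[0, 0, 0.008], 0], [[0, 0, 0.008], 0], [[0, 0, 0.008], 0], [[0, 0, 0], 0]]'

```text
t: 15.9
eef_pos: [533.1, -420.8, 18.9]
tcp_rot: [3.14, -0.002, -0.08]
ft_force: [-0.2, -1.8, 1.4]
opening: 0.186
grip_force: 30.0
```

>>> arm_command --rows '[[[0, 0.006, 0.008], 0], [[0, 0, 0.008], 0], [[0, 0, 0.008], 0], [[0, 0, 0.008], 0], [[0, 0, 0], 0]]'

```text
t: 16.4
eef_pos: [532.6, -421.7, 10.0]
tcp_rot: [3.141, -0.0, -0.08]
ft_force: [0.6, -3.8, 1.1]
opening: 0.188
grip_force: 30.0
```

>>> arm_command --rows '[[[0, 0, 0.008], 0], [[0, 0, 0.008], 0], [[0, 0, 0.004], 0], [[0, 0, 0], 0], [[0, 0, 0], 0]]'

```text
t: 16.9
eef_pos: [532.1, -421.4, 4.5]
tcp_rot: [-3.141, 0.001, -0.08]
ft_force: [-1.2, -3.1, -4.5]
opening: 0.187
grip_force: 30.0
```

>>> arm_command --rows '[[[0, 0, 0.004], 0], [[0, 0, 0.004], 0], [[0, 0, 0], 0], [[0, 0, 0], 0], [[0, 0, 0], 0]]'

```text
t: 17.4
eef_pos: [532.3, -421.5, 4.0]
tcp_rot: [3.141, -0.0, -0.08]
ft_force: [-4.2, -0.7, 6.4]
opening: 0.185
grip_force: 30.0
```

>>> arm_command --rows '[[[0, 0, 0], 0], [[0, 0, 0], 0], [[0, 0, 0], 0], [[0, 0, 0], 0], [[0, 0, -0.04], 0]]' --claw 0.38

```text
t: 17.9
eef_pos: [532.0, -420.9, 12.1]
tcp_rot: [-3.14, 0.002, -0.08]
ft_force: [0.3, -0.5, -0.8]
opening: 0.38
grip_force: 0.0
```

>>> arm_command --rows '[[[0, 0, -0.1], 0], [[0, 0, -0.15], 0], [[0, 0, -0.15], 0], [[0, 0, 0], 0], [[0, 0, 0], 0]]'

```text
t: 18.4
eef_pos: [532.6, -421.6, 114.3]
tcp_rot: [3.14, -0.002, -0.08]
ft_force: [0.1, -0.0, -0.6]
opening: 0.379
grip_force: 0.0
```

```bash
python3 - <<'E'
from h import *
# tail grasp of p14: mid (516,-104.3) yaw .125, s=-55
y=.125; print(516-55*np.cos(y),-104.3-55*np.sin(y))
plan([516-57*np.cos(y),-104.3-57*np.sin(y),110],y)
Ws=[]
for i in range(3):
    p,W=cloud('side'); Ws.append(W)
W=np.nanmedian(Ws,0)
for n,cc,z0,z1,w in [('p10',(540,-306.5),38,60,10),('p22',(527.5,-480),48,75,16),('p18',(532,-422),46,75,16),('p14',(516,-104.3),6,25,16)]:
    print(n,fit(W,np.array(cc),0,z0,z1,w,-.08))
u,v=map(int,pix('side',(532,-400,40)))
cv2.imwrite('pics/m4.png',cv2.resize(p[v-45:v+45,u-45:u+45,::-1],(500,500),interpolation=cv2.INTER_CUBIC))
E
```

```text
461.4291283023869 -111.15711033618751
t 18.4 [ 532.6 -421.6  114.3] [ 3.14e+00 -2.00e-03 -8.00e-02] F [ 0.1 -0.  -0.6] op 36.0 g 0.0
units now-axes [-0.3911 -1.2135  0.0151] target-axes [-0.1358 -1.2677  0.0172] turn -0.0653
p10 {'n': 94, 'yaw': -0.104, 's': array([-66.6, -65.2,  39.9,  42.9]), 't': array([-8.3, -4.8, -2.7,  0.5,  8.6]), 'z': array([39.1, 43.3, 48.3, 52.8])}
p22 {'n': 245, 'yaw': -0.08, 's': array([-67.6, -66.1,  54.4,  58.6]), 't': array([-13.5,  -8.2,  -4. ,   1.7,  14.7]), 'z': array([49.2, 54.9, 58.1, 60.3])}
p18 {'n': 189, 'yaw': -0.091, 's': array([-68. , -64.8,  54.4,  60. ]), 't': array([-14.2,  -6.3,  -2.3,   2.6,  13.5]), 'z': array([46.5, 50.9, 54.8, 58.7])}
p14 {'n': 93, 'yaw': 0.133, 's': array([-68.4, -65.9,  55.5,  59. ]), 't': array([-9., -6., -4., -1.,  4.]), 'z': array([ 6.5, 10.8, 14.9, 16.1])}<stdin>:8: RuntimeWarning: All-NaN slice encountered
```

View pics/m4.png

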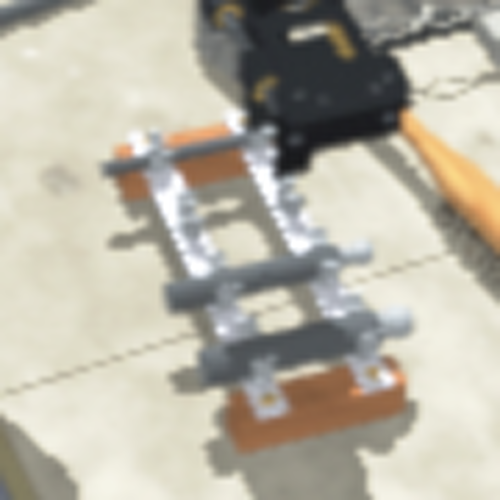

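>>> arm_command --rows '[[[0, 0, 0], -0.033], [[0, 0, 0], -0.0323], [[-0.02, -0.18, 0], 0], [[-0.02, -0.18, 0], 0], [[-0.02, -0.18, 0], 0]]'

```text
t: 19.05
eef_pos: [499.5, -287.7, 111.7]
tcp_rot: [-3.14, 0.002, 0.124]
ft_force: [0.6, 0.2, 0.1]
opening: 0.379
grip_force: 0.0
```

>>> arm_command --rows '[[[-0.02, -0.18, 0], 0], [[-0.02, -0.18, 0], 0], [[-0.02, -0.18, 0], 0], [[-0.02, -0.18, 0], 0], [[0, 0, 0], 0]]'

```text
t: 19.55
eef_pos: [456.1, -109.2, 112.3]
tcp_rot: [-3.14, 0.003, 0.129]
ft_force: [0.1, -1.5, -0.7]
opening: 0.378
grip_force: 0.0
```

```bash
python3 - <<'E'
from h import *
y=.125
plan([516-60*np.cos(y),-104.3-60*np.sin(y),30],y)
E
```

```text
t 19.55 [ 456.1 -109.2  112.3] [-3.14e+00  3.00e-03  1.29e-01] F [ 0.1 -1.5 -0.7] op 35.9 g 0.0
units now-axes [0.001  0.0112 0.3292] target-axes [0.     0.0105 0.3293] turn 0.0011
```

>>> arm_command --rows '[[[0, 0.01, 0.1], 0], [[0, 0, 0.15], 0], [[0, 0, 0.15], 0], [[0, 0, 0.09], 0], [[0, 0, 0], 0]]'

```text
t: 20.05
eef_pos: [457.1, -115.6, -12.4]
tcp_rot: [-3.139, 0.005, 0.125]
ft_force: [-0.4, -0.7, 1.0]
opening: 0.384
grip_force: 0.0
```

>>> arm_command --rows '[[[0, 0, 0.02], 0], [[0, 0, 0.02], 0], [[0, 0, 0.02], 0], [[0, 0, 0.012], 0], [[0, 0, 0], 0]]'

```text
t: 20.55
eef_pos: [458.8, -115.8, -27.5]
tcp_rot: [3.141, -0.0, 0.125]
ft_force: [0.2, -0.5, 0.4]
opening: 0.383
grip_force: 0.0
```

>>> arm_command --rows '[[[0, -0.016, 0.006], 0], [[0, 0, 0], 0], [[0, 0, 0], 0], [[0, 0, 0], 0], [[0, 0, 0], 0]]' --claw 0

```text
t: 21.05
eef_pos: [458.4, -111.9, -28.9]
tcp_rot: [3.141, -0.0, 0.125]
ft_force: [-0.3, 0.8, 1.7]
opening: 0.142
grip_force: 30.0
```

>>> arm_command --rows '[[[-0.01, 0.02, 0], 0], [[-0.03, 0.05, 0], 0], [[-0.04, 0.06, 0], 0], [[-0.04, 0.06, 0], 0], [[-0.04, 0.06, 0], 0]]'

```text
t: 21.55
eef_pos: [426.1, -179.7, -28.9]
tcp_rot: [3.141, -0.0, 0.125]
ft_force: [1.0, 2.0, 1.9]
opening: 0.14
grip_force: 30.0
```

>>> arm_command --rows '[[[-0.04, 0.06, 0], 0], [[-0.04, 0.06, 0], 0], [[-0.04, 0.06, 0], 0], [[-0.02, 0.04, 0], 0], [[0, 0.02, 0], 0]]'

```text
t: 22.05
eef_pos: [398.4, -243.3, -28.9]
tcp_rot: [-3.141, 0.001, 0.124]
ft_force: [-1.2, 4.1, 5.0]
opening: 0.141
grip_force: 30.0
```

>>> arm_command --rows '[[[0, 0, 0], 0], [[0, 0, 0], 0], [[0, 0, 0], 0], [[0, 0, -0.1], 0], [[0, 0, -0.16], 0]]' --claw 0.45

```text
t: 22.55
eef_pos: [398.4, -241.6, 35.2]
tcp_rot: [-3.138, 0.003, 0.126]
ft_force: [0.2, -0.9, -0.2]
opening: 0.443
grip_force: 0.0
```

```bash
python3 - <<'E'
from h import *
y=.125; s=state(); g=np.array([398.5,-241.5])
cc=s['eef_pos'][:2]+58*np.array([np.cos(y),np.sin(y)])
plan([*cc,20],y); print(cc)
for c in ['side','top']:
    Ws=[]
    for i in range(3):
        p,W=cloud(c); Ws.append(W)
    W=np.nanmedian(Ws,0)
    print(c,fit(W,cc,0,6,25,20,.125))
    for l in ['punch14_mid','punch14_ball']:
        print(l,c,[(np.round(r['position']).tolist(),round(r['confidence'],2)) for r in models.mark_of(c,l)[:4]])
E
```

```text
t 22.55 [ 398.4 -241.6   35.2] [-3.138e+00  3.000e-03  1.260e-01] F [ 0.2 -0.9 -0.2] op 42.1 g 0.0
units now-axes [0.2322 0.0003 0.0602] target-axes [ 0.232  -0.      0.0609] turn 0.0002
[ 455.91581326 -234.39387788]
side {'n': 119, 'yaw': 0.125, 's': array([-71.6, -66.6,  56.2,  61.3]), 't': array([-10.7,  -7.7,  -5.7,  -2.1,   3.8]), 'z': array([ 6.7, 11.3, 14.7, 16.9])}
punch14_mid side [([456.0, -234.0, 10.0], 0.61)]
punch14_ball side [([519.0, -229.0, 8.0], 0.5)]
top None
punch14_mid top [([527.0, -420.0, 40.0], 0.46), ([530.0, -479.0, 49.0], 0.42), ([681.0, -396.0, 1.0], 0.37)]
punch14_ball top []<stdin>:9: RuntimeWarning: All-NaN slice encountered
```

>>> arm_command --rows '[[[0.08, 0.002, 0], 0], [[0.1, 0.002, 0], 0], [[0.046, 0.002, 0], 0], [[0, 0, 0], 0], [[0, 0, 0.1], 0]]'

```text
t: 23.55
eef_pos: [455.9, -237.7, 12.3]
tcp_rot: [3.139, -0.003, 0.126]
ft_force: [-0.3, -1.4, -0.3]
opening: 0.452
grip_force: 0.0
```

>>> arm_command --rows '[[[0, 0, 0.1], 0], [[0, 0, 0.04], 0], [[0, 0, 0.015], 0], [[0, 0, 0], 0], [[0, 0, 0], 0]]'

```text
t: 24.05
eef_pos: [455.5, -237.4, -27.0]
tcp_rot: [3.141, -0.001, 0.125]
ft_force: [0.3, -0.2, -0.3]
opening: 0.451
grip_force: 0.0
```

Go down 4.5 more and close.

>>> arm_command --rows '[[[0, -0.006, 0.018], 0], [[0, 0, 0], 0], [[0, 0, 0], 0], [[0, 0, 0], 0], [[0, 0, 0], 0]]' --claw 0

```text
t: 24.55
eef_pos: [455.3, -235.8, -32.0]
tcp_rot: [3.141, -0.0, 0.125]
ft_force: [-0.1, 0.1, 1.8]
opening: 0.141
grip_force: 30.0
```

>>> arm_command --rows '[[[0, 0, 0], 0], [[0, 0, -0.06], 0], [[0, 0, -0.15], 0], [[0, 0, -0.15], 0], [[0, 0, -0.07], 0]]'

```text
t: 25.05
eef_pos: [455.8, -236.1, 77.9]
tcp_rot: [3.14, -0.002, 0.125]
ft_force: [1.4, -0.2, -2.0]
opening: 0.145
grip_force: 30.0
```

```bash
python3 - <<'E'
from h import *
plan([537,-363.7,75],-.08)
E
```

```text
t 25.05 [ 455.8 -236.1   77.9] [ 3.14e+00 -2.00e-03  1.25e-01] F [ 1.4 -0.2 -2. ] op 13.7 g 30.0
units now-axes [0.2587 0.5471 0.0131] target-axes [0.3647 0.483  0.0115] turn 0.0653
```

>>> arm_command --rows '[[[0, 0, 0], 0.033], [[0, 0, 0], 0.0323], [[0.06, 0.08, 0], 0], [[0.1, 0.133, 0], 0], [[0.1, 0.133, 0], 0]]'

```text
t: 25.55
eef_pos: [513.6, -327.9, 75.4]
tcp_rot: [-3.141, 0.0, -0.079]
ft_force: [1.1, 0.5, -1.7]
opening: 0.145
grip_force: 30.0
```

>>> arm_command --rows '[[[0.07, 0.09, 0], 0], [[0.035, 0.047, 0], 0], [[0, 0, 0], 0], [[0, 0, 0], 0], [[0, 0, 0], 0]]'

```text
t: 26.05
eef_pos: [535.9, -362.4, 75.2]
tcp_rot: [-3.141, 0.001, -0.08]
ft_force: [0.4, -0.2, -1.4]
opening: 0.145
grip_force: 30.0
```

```bash
python3 - <<'E'
from h import *
plan([537,-363.7,75],-.08)
Ws=[]
for i in range(5):
    p,W=cloud('side'); Ws.append(W)
W=np.nanmedian(Ws,0)
for n,cc,z0,z1,w in [('p22',(527.5,-480),48,75,16),('p18',(532.4,-421.5),46,75,16),('p14',(537,-363.7),103,126,16)]:
    print(n,fit(W,np.array(cc),0,z0,z1,w,-.08))
print([(np.round(r['position']).tolist(),round(r['confidence'],2)) for r in models.mark_of('side','punch14_mid')[:4]])
E
```

```text
t 26.05 [ 535.9 -362.4   75.2] [-3.141e+00  1.000e-03 -8.000e-02] F [ 0.4 -0.2 -1.4] op 13.7 g 30.0
units now-axes [0.0047 0.0048 0.0008] target-axes [0.0047 0.0048 0.0008] turn 0.0001
p22 {'n': 252, 'yaw': -0.075, 's': array([-67.6, -65.4,  55.4,  59.6]), 't': array([-12.7,  -8.3,  -4. ,   1.9,  13.9]), 'z': array([49.1, 54.7, 57.6, 59.5])}
p18 {'n': 189, 'yaw': -0.073, 's': array([-68.5, -66.2,  55. ,  60.1]), 't': array([-12.7,  -6.9,  -3.4,   1.6,  12.2]), 'z': array([47. , 51.5, 54.6, 58.5])}
p14 {'n': 86, 'yaw': -0.144, 's': array([-67.6, -66.5,  -0.1,   6. ]), 't': array([-12.4,  -8.9,  -6.5,  -3.5,   9.2]), 'z': array([110.5, 118. , 122. , 123.1])}
[([597.0, -423.0, 44.0], 0.56), ([537.0, -362.0, 118.0], 0.5)]<stdin>:6: RuntimeWarning: All-NaN slice encountered
```

>>> arm_command --rows '[[[0.001, 0.003, 0.05], 0], [[0, 0, 0.08], 0], [[0, 0, 0.06], 0], [[0, 0, 0.02], 0], [[0, 0, 0], 0]]'

```text
t: 26.85
eef_pos: [536.3, -363.9, 21.7]
tcp_rot: [-3.141, 0.001, -0.08]
ft_force: [0.1, -0.0, -1.4]
opening: 0.143
grip_force: 30.0
```

>>> arm_command --rows '[[[0, 0, 0.008], 0], [[0, 0, 0.008], 0], [[0, 0, 0.008], 0], [[0, 0, 0], 0], [[0, 0, 0], 0]]'

```text
t: 27.35
eef_pos: [536.7, -364.1, 17.0]
tcp_rot: [3.141, -0.0, -0.08]
ft_force: [0.3, 0.3, -1.0]
opening: 0.143
grip_force: 30.0
```

>>> arm_command --rows '[[[0, 0, 0.008], 0], [[0, 0, 0.008], 0], [[0, 0, 0.008], 0], [[0, 0, 0.008], 0], [[0, 0, 0], 0]]'

```text
t: 27.85
eef_pos: [537.1, -364.4, 9.1]
tcp_rot: [3.141, -0.001, -0.08]
ft_force: [1.6, -0.7, 1.5]
opening: 0.141
grip_force: 30.0
```

>>> arm_command --rows '[[[0, 0, 0.008], 0], [[0, 0, 0.008], 0], [[0, 0, 0.004], 0], [[0, 0, 0], 0], [[0, 0, 0], 0]]'

```text
t: 28.35
eef_pos: [536.3, -364.0, 3.5]
tcp_rot: [-3.141, 0.001, -0.08]
ft_force: [-1.0, -1.0, 0.1]
opening: 0.143
grip_force: 30.0
```

>>> arm_command --rows '[[[0, 0, 0.004], 0], [[0, 0, 0.004], 0], [[0, 0, 0.002], 0], [[0, 0, 0], 0], [[0, 0, 0], 0]]'

```text
t: 28.85
eef_pos: [536.5, -364.1, 3.3]
tcp_rot: [3.141, -0.0, -0.08]
ft_force: [-6.9, 3.3, 21.3]
opening: 0.146
grip_force: 30.0
```

Hard seat reached at the expected height; release, retreat, check.

>>> arm_command --rows '[[[0, 0, -0.006], 0], [[0, 0, 0], 0], [[0, 0, 0], 0], [[0, 0, 0], 0], [[0, 0, -0.04], 0]]' --claw 0.36

```text
t: 29.35
eef_pos: [536.1, -363.6, 11.7]
tcp_rot: [-3.14, 0.002, -0.08]
ft_force: [0.3, -0.7, 0.7]
opening: 0.358
grip_force: 0.0
```

>>> arm_command --rows '[[[0, 0, -0.1], 0], [[0, 0, -0.15], 0], [[0, 0, -0.15], 0], [[0, 0, -0.15], 0], [[-0.1, 0, 0], 0]]'

```text
t: 29.85
eef_pos: [514.8, -363.6, 155.9]
tcp_rot: [3.136, -0.008, -0.079]
ft_force: [0.3, -0.7, -0.6]
opening: 0.361
grip_force: 0.0
```

>>> arm_command --rows '[[[-0.16, 0, 0], 0], [[-0.16, 0, 0], 0], [[-0.05, 0, 0], 0], [[0, 0, 0], 0], [[0, 0, 0], 0]]'

```text
t: 30.35
eef_pos: [420.5, -355.3, 150.9]
tcp_rot: [3.141, -0.001, -0.08]
ft_force: [0.3, 0.0, 0.2]
opening: 0.361
grip_force: 0.0
```

```bash
python3 - <<'E'
from h import *
print(state()['eef_pos'])
Ws=[]
for i in range(5):
    p,W=cloud('side'); Ws.append(W)
W=np.nanmedian(Ws,0)
for n,cc,z0,z1,w in [('p10',(541,-306),38,60,12),('p14',(537,-364),42,65,12),('p18',(532.4,-421.5),46,65,14),('p22',(527.5,-480),48,75,16)]:
    print(n,fit(W,np.array(cc),0,z0,z1,w,-.08))
u,v=map(int,pix('side',(532,-390,40)))
cv2.imwrite('pics/m5.png',cv2.resize(p[v-60:v+60,u-60:u+60,::-1],(600,600),interpolation=cv2.INTER_CUBIC))
E
```

```text
[ 420.53468293 -355.25926328  150.86393761]
p10 {'n': 121, 'yaw': -0.07, 's': array([-68.1, -65.7,  55.7,  60.6]), 't': array([-9.8, -5.4, -2.7,  1.7,  9.7]), 'z': array([38.9, 43.5, 49.7, 52.7])}
p14 {'n': 149, 'yaw': -0.063, 's': array([-67.3, -64.4,  55.8,  61. ]), 't': array([-9.5, -5.6, -2.6,  1.5, 10.7]), 'z': array([43.6, 47.6, 51.1, 54.7])}
p18 {'n': 182, 'yaw': -0.069, 's': array([-68.2, -66.1,  54.8,  60.4]), 't': array([-11.8,  -6.2,  -3.1,   1.6,  12.4]), 'z': array([47.4, 51.4, 54.1, 57.7])}
p22 {'n': 252, 'yaw': -0.079, 's': array([-67.9, -66.3,  55.8,  59.7]), 't': array([-13.5,  -8.3,  -4.3,   2.1,  14.4]), 'z': array([49.5, 54.6, 58.2, 60.5])}<stdin>:6: RuntimeWarning: All-NaN slice encountered
```

View pics/m5.png

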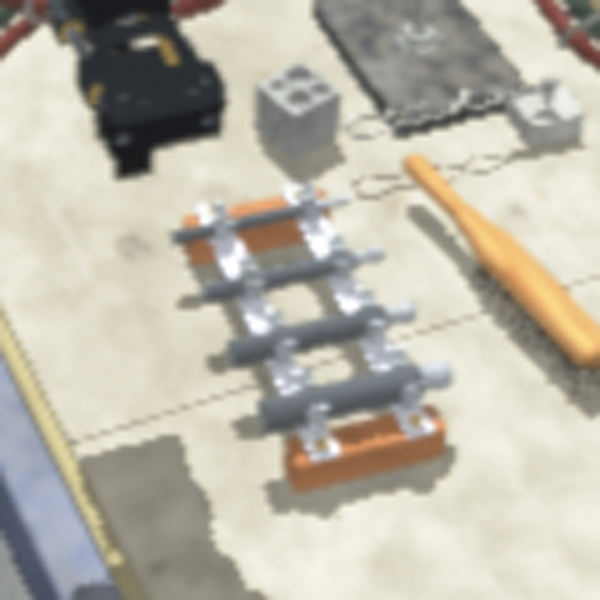

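All four punches sit in size order with their balls the same way (right ends, around (340,200) to (435,375)); the bystanders stand as before.

```bash
python3 -c "
from cell import env; print(env.job_done())"
```

```text
the job is handed in; nothing more can be done
None
```

Both loose punches (14 and 18 mm) are clicked home in their own clips, in size order with the balls aligned as on the two already there, and the job is handed in at about 31 s of the 64 s allowed.

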